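# Right the fallen bookend and bring it up to the row

## Task

The loose wooden bookend by the row of books has fallen flat on its back, with its foot sticking up. Tip it back up onto its foot without lifting it off the counter, and let it down gently: it must not drop or slam. Then slide it along until its back stands flat against the end of the row, about centred on it, without shoving the row along or disturbing the mug, the bottle and the paperback.

Things in the scene. Friction and masses are not known exactly. Their poses are not given: they have to be found in the camera images.
- bookend: loose L of brown wood, 0.6 kg, heaviest in its foot: upright 150 high, foot 110 long from the back face, both 100 wide, 18 mm thick. Origin: middle of the heel edge (back face meets underside). As it stands: z up, x along the heel edge, foot to -y, back face at y = 0. At the start it lies on its back, z level towards the row, foot up. Tipped over its heel, past about 40 degrees it falls by itself.
- foot_end (a point): middle of the end face of the bookend's foot (its free end), 9 mm above the underside and 110 mm from the back face, in the bookend's -y
- row: the row of six standing books of mixed colours, 176 mm long along its y axis, with a like bookend at its +y end (foot to +y), all one piece, about 3 kg, standing loose. Origin: centre of the underside of the six books; z up. Books are 130 to 155 mm deep (x) and 180 to 225 mm high
- row_end (a point): the middle of the foot of the row's open end face, on the counter: this face looks to the row's -y and is the cover of a book 150 mm wide (x, centred here) and 215 mm high. Axes as the row's. The bookend's back must come against it
- mug: white mug, 80 mm across, 95 mm high, with a handle; origin at the centre of its underside; leave alone
- spray: upright closed bottle, 60 mm across, 170 mm high; origin at the centre of its underside; leave alone
- paperback: paperback lying flat, 110 x 175 x 22 mm; origin at the centre of its underside; leave alone
Not all that is in view belongs to the job. Of the things shaped like the bookend, the brown one is meant.

How it is judged:
By the outcome, as a careful person would: the job done as asked, in the order asked, and still so for the second after the job is handed in, with the robot touching nothing.
It also fails if it takes over 69 s, if anything falls off the work surface, if the arm or the gripper's body presses on something with over 40 N, if the wrist force passes 120 N, or if a joint passes its speed limit or range.

## Robot

A 7-joint arm with a two-finger parallel gripper is mounted at the origin on the work surface. World frame = base frame: x ahead of the robot, y to its left, z up, the work surface at z = 0. Lengths are in m, angles in rad, forces in N, time in s.
With the tool pointing down it reaches from about 0.35 to 0.9 m from the base axis. Payload 8.1 kg.
Tool frame: the origin (TCP) lies between the finger pads; the fingertips stand tip_reach ahead of it and the grasp point (between the pads) lies 11 mm behind it (tip_reach is the distance from the TCP to the fingertips, in m); z points along the fingers, y is the line along which they close (so a half turn about z gives the same grasp; the last joint's range is limited). The gripper opens to 92 mm and grips with 3 to 60 N. Pads are 19 mm wide; open, the fingers measure 130 mm over their backs; the gripper's body (75 mm by 190 mm) begins 47 mm behind the grasp point.
Start: joints at [1.157, 0.434, 0.025, 1.573, -0.012, 1.134, -0.075], TCP at [0.191, -0.595, 0.235] pointing down, gripper open.
Joint ranges: [-2.62, 2.62], [-0.44, 2.09], [-1.27, 1.32], [0.08, 2.57], [-1.32, 4.46], [0.12, 2], [-2.74, 2.74]. Speed limits (rad/s): [2.22, 2.22, 3.01, 3.01, 3.14, 3.14, 3.14].

## Interface

Orientations are given as a rotation vector (axis times angle).
In Python, from cell import read_state, camera, calibration, job_done, masks_of, tip_reach gives the robot as it stands.
- The arm moves only by the shell command python3 -m creep 'ROWS' [FORCE]. ROWS is JSON, a list of rows, each a list of 3 entries, a list of its own where there are three numbers: the shift along the tool's x, y, z in m, then the turn, a rotation vector about the tool's x, y, z in degrees, then the finger opening in m, from 0 to 0.0918. A call has 1 to 5 rows; each row is the pose to reach, as a shift and turn from the pose commanded when the call began, along the tool's axes at that moment; what a row does not reach only later rows make up. A row lasts 1/12 s, in which the tool goes at most 41.7 mm and 7.16 degrees, less where a joint would pass 70% of its speed; a pose out of reach is approached as far as the arm can. A call with a gripper value outside its range is refused whole. The fingers move at their own pace and stop on an object; FORCE is the grip in N (left out, the last holds). Time passes only in rows, so rows that repeat a pose let the fingers close. It gives the time, the measured TCP pose, the force, the opening and the grip force at its end, in the units of the state.
- read_state(): the state, without advancing time (a new reading comes with each control period).
- camera(name): name is "scene" or "top"; returns the picture (420x560x3 uint8, red, green, blue); there is no depth.
- calibration(name): a dict with "fx", "fy", "cx", "cy" (pixels), "distortion" ([k1, k2, p1, p2, k3] as OpenCV has them; the pictures are not rectified), "world_from_camera" (4x4, takes a point from camera to world coordinates). Camera axes: x right, y down, z forward; pixel columns grow to the right and rows downward; lengths in m; the calibration is good to about 2 mm. A picture is of the moment at which its call begins. calibration takes no time and is no camera call.
- job_done(): hands the job in; it is judged then, once.
Trained networks look in the newest picture that a camera, given by its name, has taken for a name from the list of things; names that differ only in an ending like _2 or _b are one class to them, and where a whole thing is asked for, a point or a joint stands for the part that bears it (a point fixed in the world has none). Each returns a list of dicts, best first, with "confidence" (0 to 1); they miss things now and then, are a little off and sometimes report something else, mostly with a low value. They report only what shows in the picture. A call takes as long as a camera call. They do not tell look-alikes from the thing itself.
- masks_of(camera, thing): "region" (420x560 bool, what is visible of it) and "box" ([left, top, right, bottom] in pixels, round what is visible of it).
The state is a dict: "time": time; "joint_positions": joint angles; "joint_vel": joint speeds; "joint_efforts": joint torques, N m; "position": TCP position; "tcp_rot": TCP orientation; "wrist_force": force on the tool from outside, world axes, zero at the start; "wrist_torque": the same for the moment, N m; "finger_gap": opening from 0.0 (shut) to 1.0 (fully open); "grip_force": force on a finger pad.
Only numpy, scipy, OpenCV 4.12 (cv2) and the standard library are available. Lean on these libraries where they do the work, as an engineer would, in place of code of your own. Each camera call takes 0.05 s, during which the arm holds its last target. There are 200 camera calls.

## Working session

There is one attempt and no reset: what is moved stays moved. The work goes in short steps, Python scripts to look and compute and a shell command to move; the robot and the scene stay as the last step left them, time stands still between calls to the robot, and variables do not carry over. Pictures are saved under pics/ and viewed, at most 10 in all, crops included, and the job is handed in when it is done.

```bash
mkdir -p pics; python3 - <<'E'
from cell import *
import cv2,numpy as np
for n in("scene","top"):
    im=camera(n); cv2.imwrite(f"pics/{n}0.png",im[:,:,::-1])
    c=calibration(n); print(n,{k:np.round(v,4).tolist() for k,v in c.items()})
    for t in("bookend","row","mug","spray","paperback"):
        for d in masks_of(n,t): print(t,round(d["confidence"],2),d["box"])
s=read_state(); print(s, tip_reach)
E
```

```text
scene {'fx': 407.8854, 'fy': 407.8854, 'cx': 285.5977, 'cy': 208.2894, 'distortion': [0.0312, 0.0, 0.0, 0.0, 0.0], 'world_from_camera': [[-0.6355, 0.6391, -0.4332, 1.0333], [0.7721, 0.5224, -0.3619, 0.4316], [-0.005, -0.5645, -0.8254, 1.0646], [0.0, 0.0, 0.0, 1.0]]}
bookend 0.88 [199.2, 136.8, 232.3, 172.2]
bookend 0.86 [158.2, 172.1, 217.9, 221.2]
bookend 0.85 [259.7, 133.4, 310.7, 175.3]
bookend 0.63 [385.4, 189.6, 449.5, 230.6]
bookend 0.61 [281.0, 193.3, 340.4, 259.0]
row 0.95 [334.8, 197.2, 446.0, 318.9]
row 0.46 [207.0, 215.2, 229.5, 262.6]
mug 0.73 [241.8, 246.8, 281.0, 288.4]
spray 0.87 [202.1, 216.5, 229.8, 261.4]
paperback 0.65 [311.5, 296.3, 392.4, 372.1]
top {'fx': 394.9936, 'fy': 394.9936, 'cx': 270.6419, 'cy': 205.7923, 'distortion': [-0.1111, 0.0, 0.0, 0.0, 0.0], 'world_from_camera': [[-0.0028, -0.992, 0.126, 0.41], [-0.9997, -0.0004, -0.026, 0.0365], [0.0258, -0.1261, -0.9917, 1.1361], [0.0, 0.0, 0.0, 1.0]]}
bookend 0.76 [367.2, 210.7, 428.0, 275.4]
bookend 0.73 [216.5, 205.4, 269.3, 245.7]
bookend 0.6 [135.8, 300.7, 202.1, 339.1]
bookend 0.58 [306.2, 270.9, 365.2, 32
[... 307 characters left out ...]
43449701,  0.02500084,  1.57319552, -0.01160077,
        1.13401155, -0.07509719]), 'joint_vel': array([ 4.73258557e-04, -1.03879378e-04,  1.25447564e-03,  6.01277249e-05,
        4.73759234e-04, -5.42004203e-05, -7.01084266e-04]), 'joint_efforts': array([-6.98694002e-04, -6.67331386e+01,  9.83140916e-01, -3.14688778e+01,
       -6.08070055e-02,  3.30735894e-02,  4.70001885e-05]), 'position': array([ 0.19108908, -0.59508324,  0.23474544]), 'tcp_rot': array([ 3.10373144e+00,  4.86037575e-01, -5.52693307e-06]), 'wrist_force': array([-0.19101196,  0.50568458,  0.52702513]), 'wrist_torque': array([ 0.04001155,  0.01776548, -0.03636712]), 'grip_force': 0.0, 'finger_gap': 0.9975152033529251} 0.008
```

View pics/scene0.png

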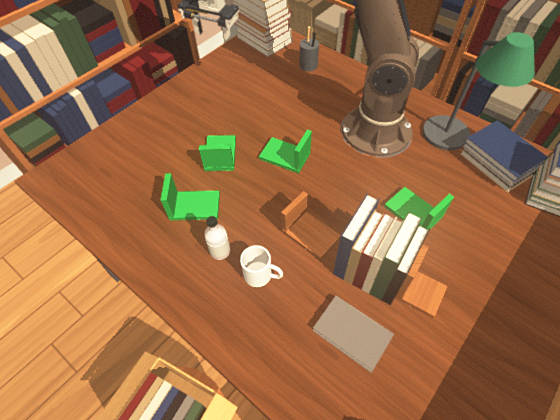

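View pics/top0.png

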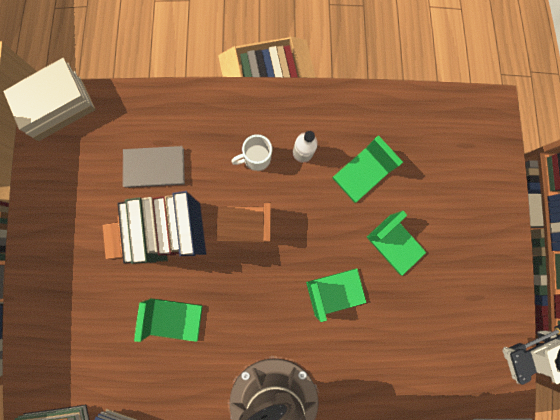

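```bash
cat > h.py <<'E'
import cv2,numpy as np
from scipy.optimize import minimize
from cell import *
def proj(n,P):
    c=calibration(n); T=np.linalg.inv(np.array(c["world_from_camera"]))
    K=np.array([[c["fx"],0,c["cx"]],[0,c["fy"],c["cy"]],[0,0,1]])
    return cv2.projectPoints(np.array(P,float).reshape(-1,3),cv2.Rodrigues(T[:3,:3])[0],T[:3,3],K,np.array(c["distortion"]))[0].reshape(-1,2)
def onplane(n,uv,z):
    c=calibration(n);T=np.array(c["world_from_camera"])
    K=np.array([[c["fx"],0,c["cx"]],[0,c["fy"],c["cy"]],[0,0,1]])
    p=cv2.undistortPoints(np.array([[uv]],float),K,np.array(c["distortion"]))[0,0]
    d=T[:3,:3]@[p[0],p[1],1]; o=T[:3,3]; return o+d*(z-o[2])/d[2]
def box(x0,x1,y0,y1,z0,z1): return np.array([[x,y,z] for x in(x0,x1) for y in(y0,y1) for z in(z0,z1)])
# bookend in own frame: x width, y (foot to -y), z up
BE=[box(-.05,.05,-.018,0,0,.15),box(-.05,.05,-.11,0,0,.018)]
def bepts(B,p,th):  # p=x,y,yaw of heel; yaw of own y axis standing; th=0 lying,90 standing
    a=np.radians(th-90); R=np.array([[1,0,0],[0,np.cos(a),np.sin(a)],[0,-np.sin(a),np.cos(a)]]).T
    # lying: own z -> +y, own -y -> +z
    R=np.array([[1,0,0],[0,np.cos(a),-np.sin(a)],[0,np.sin(a),np.cos(a)]])
    c,s=np.cos(p[2]),np.sin(p[2]); Y=np.array([[c,-s,0],[s,c,0],[0,0,1]])
    return B@R.T@Y.T+[p[0],p[1],0]
def sil(n,p,th):
    m=np.zeros((420*4,560*4),np.uint8)
    for B in BE:
        q=cv2.convexHull((proj(n,bepts(B,p,th))*4).astype(np.float32)); cv2.fillConvexPoly(m,np.round(q).astype(int),1)
    return cv2.resize(m.astype(np.float32),(560,420),interpolation=cv2.INTER_AREA)
def fit(masks,p0,th):
    def cost(v):
        p=np.array(p0)+np.array([v[0],v[1],v[2]*10]); 
        return sum(1-np.minimum(sil(n,p,th),m).sum()/np.maximum(sil(n,p,th),m).sum() for n,m in masks.items())
    r=minimize(cost,[0,0,0],method="Nelder-Mead",options=dict(initial_simplex=[[0,0,0],[.02,0,0],[0,.02,0],[0,0,.02]],xatol=2e-4,fatol=1e-4))
    return np.array(p0)+[r.x[0],r.x[1],r.x[2]*10],r.fun
def pick(n,t,uv):
    L=[d for d in masks_of(n,t) if d["box"][0]-8<uv[0]<d["box"][2]+8 and d["box"][1]-8<uv[1]<d["box"][3]+8]
    return L[0]["region"].astype(np.float32) if L else None
E
python3 - <<'E'
from h import *
S=cv2.imread("pics/scene0.png");T=cv2.imread("pics/top0.png")
a=onplane("top",(245,225),0); print(a)
p0=[a[0],onplane("top",(267,225),.05)[1],0]
M={"top":pick("top","bookend",(245,225)),"scene":pick("scene","bookend",(305,225))}
print({k:v is not None for k,v in M.items()})
p,f=fit({k:v for k,v in M.items() if v is not None},p0,0); print("bookend",np.round(p,4),f)
for n,I in(("scene",S),("top",T)):
    for B in BE:
        h=proj(n,bepts(B,p,0)); 
        for q in h: cv2.circle(I,tuple(np.round(q*16).astype(int)),12,(255,255,0),-1,shift=4)
A=cv2.resize(S[180:330,270:460],None,fx=4,fy=4,interpolation=cv2.INTER_CUBIC)
B=cv2.resize(T[180:280,95:285],None,fx=4,fy=4,interpolation=cv2.INTER_CUBIC)
cv2.imwrite("pics/a.png",A);cv2.imwrite("pics/b.png",B)
for t,uv in(("mug",(257,152)),("spray",(306,147)),("paperback",(153,166))): print(t,onplane("top",uv,.02))
E
```

```text
[0.49863351 0.08077302 0.        ]
{'top': True, 'scene': True}
bookend [ 0.4999  0.0104 -0.0159] 0.10585653781890869
mug [0.70929672 0.046442   0.02      ]
spray [ 0.72505176 -0.09654537  0.02      ]
paperback [0.66791815 0.3477986  0.02      ]
```

View pics/a.png

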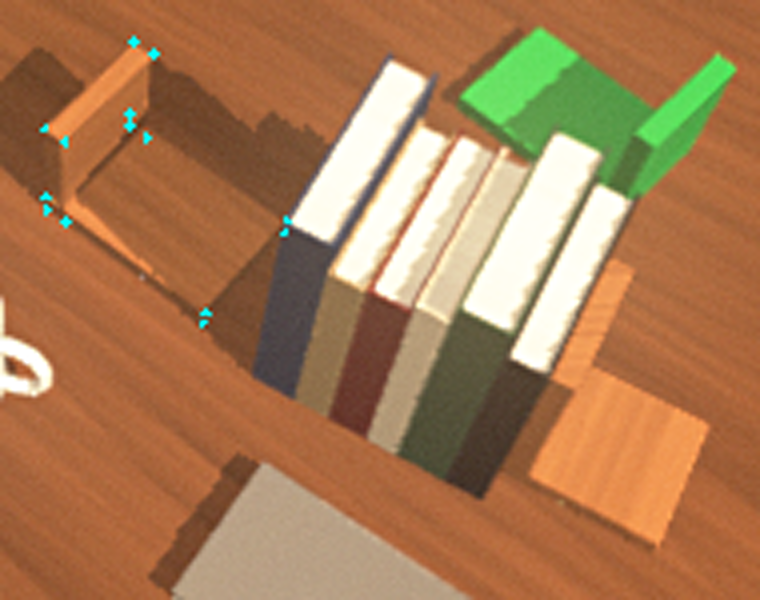

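View pics/b.png

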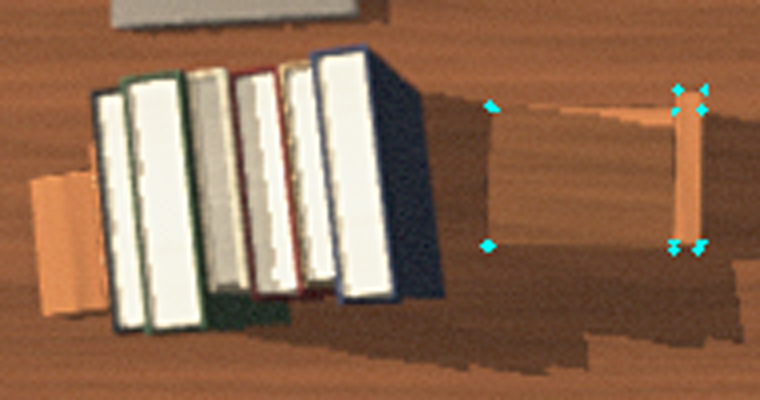

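The scene crop shows the bookend overlay fitting well (±1 px). It also shows the row's navy end cover, with top corners at scene (367.5,194.5) and (343,235.5) and a bottom corner at (333.8,273.8). In the top crop the cover's bottom edge runs from (200,203) to (206,254). The row is yawed a few degrees relative to the bookend.

```bash
python3 - <<'E'
from h import *
from scipy.optimize import least_squares
obs=[("scene",(333.75,273.75),(.075,0)),("scene",(367.5,194.5),(-.075,.215)),("scene",(343,235.5),(.075,.215)),
("top",(187,192),(.075,.215)),("top",(194.25,255),(-.075,.215)),("top",(205.75,254.25),(-.075,0)),("top",(200.25,203.25),(.075,0))]
def res(v):
    return np.concatenate([proj(n,[[v[0]+np.cos(v[2])*o[0],v[1]+np.sin(v[2])*o[0],o[1]]])[0]-uv for n,uv,o in obs])
r=least_squares(res,[.5,.2,0]); print("row_end",np.round(r.x,4),np.degrees(r.x[2]),np.round(r.fun,1))
from scipy.spatial.transform import Rotation as R
s=read_state(); print(R.from_rotvec(s["tcp_rot"]).as_matrix().round(3))
E
```

```text
row_end [0.4878 0.2024 0.143 ] 8.193060370533626 [-0.3 -0.3  0.4 -2.4 -1.4 -0.6 -1.4 -0.9 -0.8 -0.6  0.3  0.4 -0.8 -0.1]
[[ 0.952  0.306  0.   ]
 [ 0.306 -0.952 -0.   ]
 [-0.     0.    -1.   ]]
```

```bash
cat > st.py <<'E'
from h import *
from scipy.spatial.transform import Rotation as R
import sys
s=read_state();M=R.from_rotvec(s["tcp_rot"]).as_matrix()
print(round(s["time"],2),"pos",s["position"].round(4),"F",s["wrist_force"].round(1),"gap",round(s["finger_gap"]*.0918,4),"q",s["joint_positions"].round(2))
print(M.round(3).tolist())
if len(sys.argv)>3: print("tool shift",(M.T@(np.array(sys.argv[1:4],float)-s["position"])).round(4))
E
python3 -m creep '[[[0.502,-0.553,-0.015],[0,0,18.7],0.072],[[0.502,-0.553,-0.015],[0,0,18.7],0.072],[[0.502,-0.553,-0.015],[0,0,18.7],0.072],[[0.502,-0.553,-0.015],[0,0,18.7],0.072],[[0.502,-0.553,-0.015],[0,0,18.7],0.072]]'; python3 st.py 0.5 0.088 0.25
```

```text
time: 1.12
position: [0.2777, -0.4036, 0.239]
tcp_rot: [3.141, -0.026, 0.0]
wrist_force: [1.3, -0.7, 0.0]
finger_gap: 0.79
grip_force: 0.0
1.12 pos [ 0.2777 -0.4036  0.239 ] F [ 1.3 -0.7  0. ] gap 0.0725 q [ 0.85  0.21  0.01  1.89 -0.    1.04 -0.73]
[[1.0, -0.016, 0.0], [-0.016, -1.0, -0.0], [0.0, 0.0, -1.0]]
tool shift [ 0.2142 -0.4952 -0.0111]
```

```bash
python3 -m creep '[[[0.016,-0.037,-0.001],[0,0,0],0.072],[[0.032,-0.074,-0.002],[0,0,0],0.072],[[0.048,-0.111,-0.003],[0,0,0],0.072],[[0.064,-0.148,-0.004],[0,0,0],0.072],[[0.08,-0.185,-0.004],[0,0,0],0.072]]' >/dev/null
python3 -m creep '[[[0.016,-0.037,-0.001],[0,0,0],0.072],[[0.032,-0.074,-0.002],[0,0,0],0.072],[[0.048,-0.111,-0.003],[0,0,0],0.072],[[0.064,-0.148,-0.004],[0,0,0],0.072],[[0.08,-0.185,-0.004],[0,0,0],0.072]]' >/dev/null; python3 st.py 0.499 0.088 0.25
```

```text
1.95 pos [ 0.4436 -0.0361  0.2475] F [ 1.1 -1.1  0.5] gap 0.0722 q [ 0.26  0.15 -0.34  1.95  0.06  1.05 -1.69]
[[1.0, -0.016, 0.001], [-0.016, -1.0, -0.0], [0.001, 0.0, -1.0]]
tool shift [ 0.0534 -0.125  -0.0025]
```

```bash
python3 -m creep '[[[0.014,-0.032,-0.001],[0,0,0],0.072],[[0.028,-0.064,-0.002],[0,0,0],0.072],[[0.042,-0.096,-0.002],[0,0,0],0.072],[[0.05,-0.115,-0.002],[0,0,0],0.072],[[0.05,-0.115,-0.002],[0,0,0],0.072]]' >/dev/null;  python3 -m creep '[[[0,0,0],[0,0,0],0.072]]' >/dev/null; python3 st.py 0.499 0.086 0.109; python3 - <<'E'
from h import *
im=camera("scene"); cv2.imwrite("pics/c.png",cv2.resize(im[100:330,220:480,::-1],None,fx=3,fy=2.6))
E
```

```text
2.45 pos [0.4949 0.0773 0.2487] F [ 0.5 -0.7 -0.2] gap 0.0718 q [ 0.07  0.25 -0.4   1.82  0.11  1.09 -1.96]
[[1.0, -0.013, -0.0], [-0.013, -1.0, 0.0], [-0.0, -0.0, -1.0]]
tool shift [ 0.004  -0.0087  0.1397]
```

View pics/c.png

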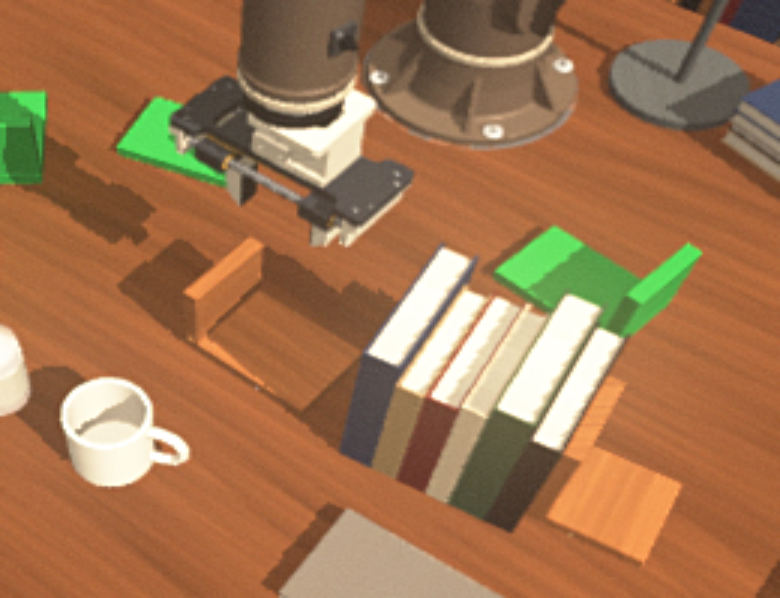

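```bash
python3 -m creep '[[[0.002,-0.004,0.03],[0,0,0],0.072],[[0.002,-0.006,0.06],[0,0,0],0.072],[[0.002,-0.006,0.09],[0,0,0],0.072],[[0.002,-0.006,0.12],[0,0,0],0.072],[[0.002,-0.006,0.137],[0,0,0],0.072]]' >/dev/null;  python3 -m creep '[[[0,0,0],[0,0,0],0.072],[[0,0,0],[0,0,0],0.072],[[0,0,0],[0,0,0],0.072]]' >/dev/null; python3 st.py 0.499 0.086 0.109
```

```text
3.17 pos [0.4976 0.0816 0.1132] F [ 0.1 -0.4  1. ] gap 0.0719 q [ 0.02  0.42 -0.37  1.98  0.21  0.78 -2.06]
[[1.0, -0.017, 0.002], [-0.017, -1.0, -0.0], [0.002, 0.0, -1.0]]
tool shift [ 0.0013 -0.0045  0.0042]
```

```bash
python3 -m creep '[[[0.001,0.002,0.002],[0,0,0],0.072],[[0.001,0.004,0.003],[0,0,0],0.072],[[0.001,0.006,0.003],[0,0,0],0.072],[[0.001,0.008,0.003],[0,0,0],0.072],[[0.001,0.01,0.003],[0,0,0],0.072]]' |grep force; python3 st.py
python3 -m creep '[[[0,0.002,0],[0,0,0],0.072],[[0,0.004,0],[0,0,0],0.072],[[0,0.006,0],[0,0,0],0.072],[[0,0.008,0],[0,0,0],0.072],[[0,0.01,0],[0,0,0],0.072]]' | grep force; python3 st.py; python3 - <<'E'
from h import *
im=camera("scene"); cv2.imwrite("pics/d.png",cv2.resize(im[130:290,240:440,::-1],None,fx=4,fy=3.7))
E
```

```text
wrist_force: [-0.7, 3.3, 7.2]
grip_force: 3.6
3.58 pos [0.4984 0.0726 0.1097] F [-0.7  3.3  7.2] gap 0.072 q [ 0.03  0.42 -0.37  1.99  0.21  0.77 -2.05]
[[1.0, -0.015, 0.002], [-0.015, -1.0, 0.001], [0.002, -0.001, -1.0]]
wrist_force: [-3.0, 3.1, 13.9]
grip_force: 5.6
4.0 pos [0.4984 0.0627 0.1102] F [-3.   3.1 13.9] gap 0.072 q [ 0.05  0.42 -0.37  1.99  0.21  0.77 -2.03]
[[1.0, -0.015, 0.002], [-0.015, -1.0, 0.0], [0.002, -0.001, -1.0]]
```

View pics/d.png

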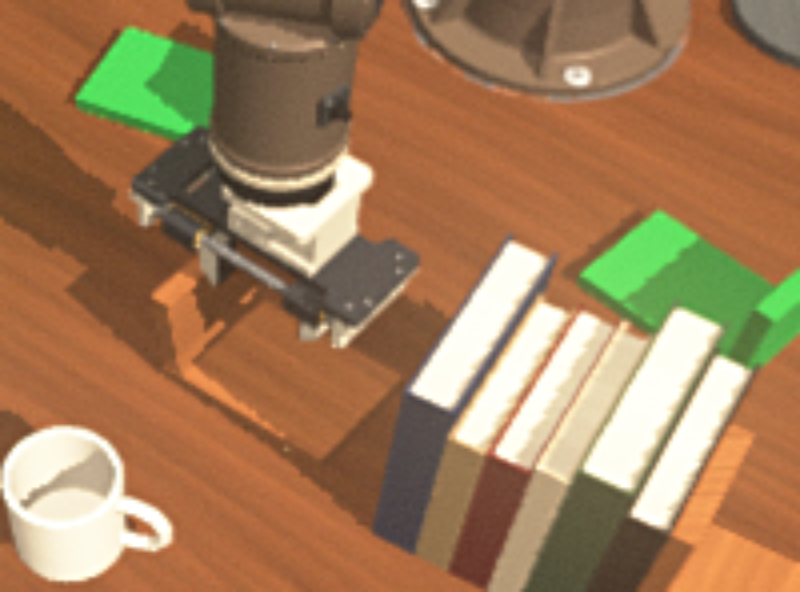

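The scene crop shows the finger on the foot's end. The upright's free corner has risen from about (321,258) to (321,254), so it is tipping. Next I measure the tilt numerically.

```bash
cat > tilt.py <<'E'
from h import *
import sys
p0=[.4999,float(sys.argv[2]) if len(sys.argv)>2 else .0104,-.0159]; th0=float(sys.argv[1])
D={}
for n in("scene","top"):
    im=camera(n); uv=proj(n,bepts(np.array([[0,-.02,.06]]),p0,th0))[0]; m=pick(n,"bookend",uv)
    hsv=cv2.cvtColor(im,cv2.COLOR_RGB2HSV); wood=((hsv[...,1]>90)&(hsv[...,0]<20)).astype(np.float32)
    if m is None: print(n,"no mask"); continue
    D[n]=(m,np.maximum(wood,m))
def cost(v):
    p=[p0[0]+v[0],p0[1]+v[1],p0[2]+v[3]*10]; c=0
    for n,(m,w) in D.items():
        s=sil(n,p,th0+v[2]*1000)*w; c+=1-np.minimum(s,m).sum()/np.maximum(s,m).sum()
    return c
r=minimize(cost,[0]*4,method="Nelder-Mead",options=dict(initial_simplex=[[0,0,0,0],[.008,0,0,0],[0,.008,0,0],[0,0,.01,0],[0,0,0,.006]],xatol=3e-4,fatol=2e-4))
v=r.x; print("heel",round(p0[0]+v[0],4),round(p0[1]+v[1],4),"yaw",round(np.degrees(p0[2]+v[3]*10),1),"theta",round(th0+v[2]*1000,1),"cost",round(r.fun,3),list(D))
E
python3 tilt.py 8
```

```text
top no mask
heel 0.5016 0.0116 yaw -1.1 theta 7.7 cost 0.055 ['scene']
```

```bash
python3 -m creep '[[[0,0.001,0.001],[-1.5,0,0],0.074],[[0,0.002,0.002],[-3,0,0],0.076],[[0,0.004,0.003],[-4.5,0,0],0.079],[[0,0.006,0.004],[-6,0,0],0.082],[[0,0.006,0.004],[-6,0,0],0.082]]' | grep force; python3 tilt.py 13 .0115; python3 st.py 0.4985 0.052 0.099
```

```text
wrist_force: [0.5, 0.9, 2.9]
grip_force: 1.2
top no mask
heel 0.4979 0.0061 yaw -1.2 theta 9.3 cost 0.088 ['scene']
4.87 pos [0.4977 0.056  0.1051] F [0.9 1.8 0.8] gap 0.082 q [-0.05  0.43 -0.31  1.99  0.31  0.81 -2.15]
[[1.0, -0.016, -0.001], [-0.016, -0.994, -0.104], [0.0, 0.104, -0.995]]
tool shift [0.0008 0.0034 0.0065]
```

```bash
python3 -m creep '[[[0,0.001,0.001],[-1.5,0,0],0.084],[[0,0.002,0.003],[-3,0,0],0.087],[[0,0.004,0.005],[-4.5,0,0],0.09],[[0,0.005,0.006],[-6,0,0],0.0918],[[0,0.005,0.006],[-6,0,0],0.0918]]' | grep force; python3 tilt.py 18 .009; python3 st.py 0.4985 0.0255 0.0894
```

```text
wrist_force: [-0.7, 0.4, 2.4]
grip_force: 1.0
heel 0.4974 0.0057 yaw -0.9 theta 12.7 cost 0.309 ['scene', 'top']
5.48 pos [0.4973 0.0502 0.0995] F [ 0.8  0.9 -0.5] gap 0.0918 q [-0.15  0.45 -0.26  1.99  0.41  0.85 -2.27]
[[1.0, -0.016, -0.004], [-0.017, -0.978, -0.207], [-0.0, 0.207, -0.978]]
tool shift [0.0016 0.022  0.0149]
```

```bash
python3 -m creep '[[[0.001,0.003,0.002],[0,0,0],0.0918],[[0.001,0.006,0.004],[0,0,0],0.0918],[[0.001,0.009,0.006],[0,0,0],0.0918],[[0.001,0.013,0.009],[0,0,0],0.0918],[[0.001,0.016,0.011],[0,0,0],0.0918]]' | grep force; python3 tilt.py 23 .006; python3 st.py 0.4985 0.019 0.0823
```

```text
wrist_force: [-0.7, 0.4, 0.7]
grip_force: 0.4
top no mask
heel 0.5024 0.0088 yaw 0.7 theta 26.0 cost 0.074 ['scene']
6.1 pos [0.498  0.0324 0.0919] F [0.5 0.7 1.1] gap 0.0913 q [-0.13  0.45 -0.25  2.    0.42  0.82 -2.25]
[[1.0, -0.016, -0.004], [-0.016, -0.978, -0.208], [-0.0, 0.208, -0.978]]
tool shift [0.0007 0.0111 0.0122]
```

```bash
python3 -m creep '[[[0,0.002,0.002],[0,0,0],0.0918],[[0,0.004,0.005],[0,0,0],0.0918],[[0,0.006,0.007],[0,0,0],0.0918],[[0,0.008,0.01],[0,0,0],0.0918],[[0,0.009,0.012],[0,0,0],0.0918]]' | grep force; python3 tilt.py 34 .0075; python3 st.py;  python3 - <<'E'
from h import *
im=camera("scene"); cv2.imwrite("pics/e.png",cv2.resize(im[130:290,240:440,::-1],None,fx=4,fy=3.7))
E
```

```text
wrist_force: [-5.0, 5.5, 29.6]
grip_force: 13.3
top no mask
heel 0.5013 0.0202 yaw -2.5 theta 40.5 cost 0.148 ['scene']
6.72 pos [0.4981 0.0213 0.0826] F [-1.7  0.6  8.9] gap 0.0919 q [-0.11  0.46 -0.24  2.01  0.43  0.8  -2.24]
[[1.0, -0.015, -0.003], [-0.016, -0.978, -0.208], [0.0, 0.208, -0.978]]
```

View pics/e.png

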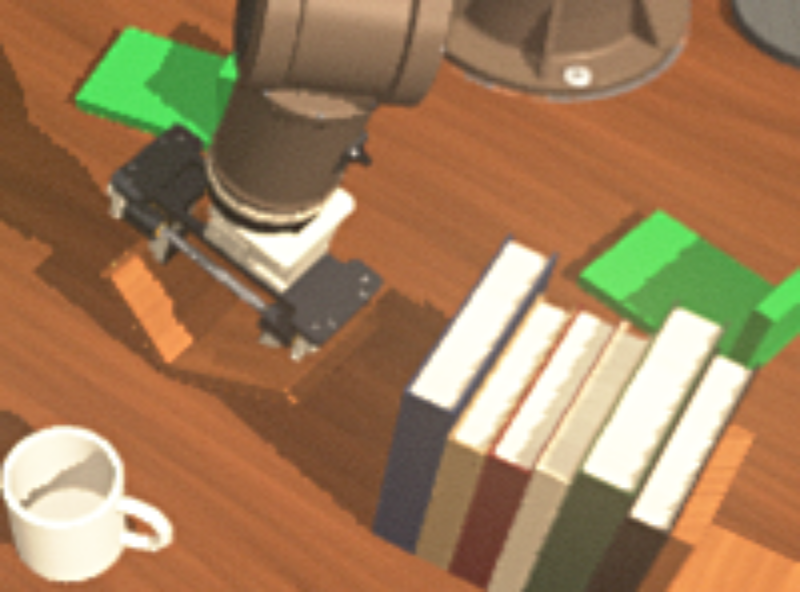

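The crop shows the upright raised to about 40° with the right finger under it and the foot clear of the table on the left. Heel is near y=0.02. Now past balance, supported by the right finger.

```bash
python3 -m creep '[[[0,0.002,-0.002],[1,0,0],0.0918],[[0,0.004,-0.003],[2,0,0],0.0918],[[0,0.006,-0.005],[3,0,0],0.0918],[[0,0.008,-0.006],[4,0,0],0.0918],[[0,0.008,-0.006],[4,0,0],0.0918]]' | grep force; python3 tilt.py 46 .019; python3 st.py 0.4985 0.0165 0.1078
```

```text
wrist_force: [0.8, -0.9, -0.4]
grip_force: 0.0
top no mask
heel 0.5018 0.0179 yaw -3.5 theta 42.7 cost 0.137 ['scene']
7.38 pos [0.4978 0.015  0.0895] F [ 0.  -0.3  0.2] gap 0.0918 q [-0.02  0.44 -0.28  2.01  0.37  0.77 -2.14]
[[1.0, -0.015, -0.002], [-0.015, -0.99, -0.139], [-0.0, 0.14, -0.99]]
tool shift [ 0.0007  0.001  -0.0183]
```

```bash
python3 -m creep '[[[0,0.003,0.001],[0,0,0],0.0918],[[0,0.006,0.003],[0,0,0],0.0918],[[0,0.008,0.004],[0,0,0],0.0918],[[0,0.01,0.005],[0,0,0],0.0918],[[0,0.012,0.006],[0,0,0],0.0918]]' | grep force; python3 tilt.py 49 .018; python3 st.py
```

```text
wrist_force: [-0.8, -1.3, 2.1]
grip_force: 0.8
top no mask
heel 0.502 0.0149 yaw -2.2 theta 48.1 cost 0.104 ['scene']
8.0 pos [0.4976 0.0019 0.0854] F [-0.1  0.1 -0.6] gap 0.0916 q [-0.    0.45 -0.27  2.02  0.37  0.76 -2.12]
[[1.0, -0.016, -0.002], [-0.016, -0.99, -0.139], [-0.0, 0.139, -0.99]]
```

```bash
python3 -m creep '[[[0,-0.001,-0.003],[1,0,0],0.0918],[[0,-0.002,-0.006],[2,0,0],0.0918],[[0,-0.003,-0.009],[3,0,0],0.0918],[[0,-0.004,-0.012],[4,0,0],0.0918],[[0,-0.004,-0.014],[4,0,0],0.0918]]' | grep force; python3 tilt.py 52 .015; python3 st.py .498 .0054 .1224
```

```text
wrist_force: [0.7, -0.1, -0.4]
grip_force: 0.1
top no mask
heel 0.5003 0.0154 yaw -1.9 theta 52.2 cost 0.105 ['scene']
8.62 pos [0.4979 0.008  0.0989] F [ 1.6 -1.1  0.9] gap 0.0915 q [ 0.07  0.43 -0.32  2.01  0.29  0.76 -2.02]
[[1.0, -0.016, -0.001], [-0.016, -0.997, -0.07], [0.0, 0.07, -0.998]]
tool shift [ 0.0001  0.0042 -0.0233]
```

Tracking the plan very well; continue.

```bash
python3 -m creep '[[[0,0.001,-0.005],[1,0,0],0.0918],[[0,0.002,-0.01],[2,0,0],0.0918],[[0,0.003,-0.015],[3,0,0],0.0918],[[0,0.004,-0.019],[4,0,0],0.0918],[[0,0.004,-0.023],[4,0,0],0.0918]]' | grep force; python3 tilt.py 60 .015; python3 st.py .498 -.0102 .1289
```

```text
wrist_force: [0.3, -0.0, -0.5]
grip_force: 0.3
top no mask
heel 0.502 0.0133 yaw -2.2 theta 59.0 cost 0.061 ['scene']
9.23 pos [0.4978 0.006  0.1219] F [1.1 0.5 1.8] gap 0.0918 q [ 0.17  0.39 -0.37  1.99  0.2   0.79 -1.9 ]
[[1.0, -0.015, 0.0], [-0.015, -1.0, -0.0], [0.0, 0.0, -1.0]]
tool shift [ 0.0005  0.0162 -0.007 ]
```

```bash
python3 -m creep '[[[0,0.003,-0.002],[0,0,0],0.0918],[[0,0.006,-0.003],[0,0,0],0.0918],[[0,0.009,-0.005],[0,0,0],0.0918],[[0,0.012,-0.006],[0,0,0],0.0918],[[0,0.016,-0.007],[0,0,0],0.0918]]' | grep wrist_f; python3 -m creep '[[[0,0.004,-0.001],[0,0,0],0.0918],[[0,0.007,-0.002],[0,0,0],0.0918],[[0,0.01,-0.002],[0,0,0],0.0918],[[0,0.013,-0.002],[0,0,0],0.0918],[[0,0.016,-0.002],[0,0,0],0.0918]]' | grep wrist_f; python3 tilt.py 76 .014; python3 st.py .498 -.032 .131
```

```text
wrist_force: [-0.6, -0.4, 1.4]
wrist_force: [-0.3, -0.9, 1.1]
heel 0.4994 0.0143 yaw 0.5 theta 74.1 cost 0.218 ['scene', 'top']
10.27 pos [ 0.4972 -0.0265  0.1309] F [-0.4 -0.7 -0.2] gap 0.0917 q [ 0.23  0.38 -0.37  1.98  0.18  0.81 -1.82]
[[1.0, -0.016, -0.0], [-0.016, -1.0, -0.0], [-0.0, 0.0, -1.0]]
tool shift [ 0.0009  0.0055 -0.0001]
```

```bash
for i in 1; do :; done; python3 -m creep '[[[0,0.002,0],[0,0,0],0.0918],[[0,0.005,0],[0,0,0],0.0918],[[0,0.007,0],[0,0,0],0.0918],[[0,0.01,0],[0,0,0],0.0918],[[0,0.012,0],[0,0,0],0.0918]]' | grep wrist_f; python3 -m creep '[[[0,0.002,0],[0,0,0],0.0918],[[0,0.004,0],[0,0,0],0.0918],[[0,0.006,0],[0,0,0],0.0918],[[0,0.008,0],[0,0,0],0.0918],[[0,0.01,0],[0,0,0],0.0918]]' | grep wrist_f; python3 tilt.py 86 .014; python3 st.py
```

```text
wrist_force: [-0.7, -1.3, 1.2]
wrist_force: [0.1, -1.4, 1.8]
top no mask
heel 0.5007 0.0114 yaw -1.5 theta 80.5 cost 0.039 ['scene']
11.3 pos [ 0.4968 -0.0484  0.1309] F [-0.7 -0.9  0.4] gap 0.0921 q [ 0.27  0.38 -0.36  1.98  0.18  0.81 -1.78]
[[1.0, -0.016, -0.0], [-0.016, -1.0, -0.0], [-0.0, 0.0, -1.0]]
```

```bash
for i in 1; do :; done; python3 -m creep '[[[0,0.002,0],[0,0,0],0.0918],[[0,0.004,0],[0,0,0],0.0918],[[0,0.006,0],[0,0,0],0.0918],[[0,0.008,0],[0,0,0],0.0918],[[0,0.01,0],[0,0,0],0.0918]]' | grep wrist_f; python3 -m creep '[[[0,0.002,0],[0,0,0],0.0918],[[0,0.004,0],[0,0,0],0.0918],[[0,0.006,0],[0,0,0],0.0918],[[0,0.008,0],[0,0,0],0.0918],[[0,0.01,0],[0,0,0],0.0918]]' | grep wrist_f; python3 tilt.py 89 .0115; python3 st.py
```

```text
wrist_force: [-0.0, -2.7, -0.2]
wrist_force: [-0.3, -0.8, 0.7]
top no mask
heel 0.4994 0.0119 yaw -1.3 theta 91.4 cost 0.038 ['scene']
12.33 pos [ 0.4965 -0.0684  0.1309] F [-0.1 -1.3 -0.3] gap 0.0922 q [ 0.31  0.38 -0.36  1.97  0.18  0.81 -1.74]
[[1.0, -0.016, -0.0], [-0.016, -1.0, -0.0], [-0.0, 0.0, -1.0]]
```

```bash
python3 -m creep '[[[0,0.03,-0.02],[0,0,-5],0.07],[[0,0.06,-0.04],[0,0,-12],0.05],[[0,0.067,-0.04],[0,0,-19],0.05],[[0,0.067,-0.04],[0,0,-26],0.05],[[0,0.067,-0.04],[0,0,-33],0.05]]' | grep wrist_f; python3 -m creep '[[[0,0,0],[0,0,-7],0.05],[[0,0,0],[0,0,-14],0.05],[[0,0,0],[0,0,-21],0.05],[[0,0,0],[0,0,-28],0.05],[[0,0,0],[0,0,-35],0.05]]' | grep wrist_f; python3 -m creep '[[[0,0,0],[0,0,-7],0.05],[[0,0,0],[0,0,-14],0.05],[[0,0,0],[0,0,-21],0.05],[[0,0,0],[0,0,-22],0.05],[[0,0,0],[0,0,-22],0.05]]' | grep wrist_f;python3 tilt.py 90 .012;python3 st.py .497 -.135 .018
```

```text
wrist_force: [0.0, -0.4, -0.4]
wrist_force: [0.6, 0.5, -1.0]
wrist_force: [0.2, -0.7, -0.1]
heel 0.4993 0.0114 yaw -1.4 theta 89.9 cost 0.1 ['scene', 'top']
13.78 pos [ 0.4956 -0.1353  0.171 ] F [-0.3 -0.4 -0.4] gap 0.0495 q [ 0.7   0.42 -0.71  1.88  0.33  0.96 -0.17]
[[0.018, 1.0, 0.0], [1.0, -0.018, -0.0], [-0.0, 0.0, -1.0]]
tool shift [0.0003 0.0014 0.153 ]
```

```bash
python3 -m creep '[[[0,0.001,0.035],[0,0,0],0.05],[[0,0.001,0.07],[0,0,0],0.05],[[0,0.001,0.105],[0,0,0],0.05],[[0,0.001,0.14],[0,0,0],0.05],[[0,0.001,0.153],[0,0,0],0.05]]' | grep wrist_f; python3 -m creep '[[[0,0,0],[0,0,0],0.05],[[0.006,0,0],[0,0,0],0.05],[[0.012,0,0],[0,0,0],0.05],[[0.016,0,0],[0,0,0],0.05],[[0.02,0,0],[0,0,0],0.05]]' | grep wrist_f; python3 st.py
python3 -m creep '[[[0.004,0,0],[0,0,0],0.05],[[0.008,0,0],[0,0,0],0.05],[[0.012,0,0],[0,0,0],0.05],[[0.016,0,0],[0,0,0],0.05],[[0.02,0,0],[0,0,0],0.05]]' | grep wrist_f;python3 tilt.py 90 .02; python3 st.py
```

```text
wrist_force: [-0.8, -0.3, 0.5]
wrist_force: [-0.1, -0.3, -0.4]
14.62 pos [ 0.4979 -0.1147  0.0194] F [-0.1 -0.3 -0.4] gap 0.0501 q [ 0.53  0.61 -0.56  2.03  0.54  0.65 -0.4 ]
[[0.015, 1.0, 0.003], [1.0, -0.015, -0.0], [-0.0, 0.003, -1.0]]
wrist_force: [-1.1, -6.9, 5.9]
heel 0.4984 0.0232 yaw 0.3 theta 90.2 cost 0.151 ['scene', 'top']
15.23 pos [ 0.4977 -0.0962  0.0184] F [ 2.1 -4.9  3.9] gap 0.0502 q [ 0.5   0.61 -0.56  2.04  0.54  0.64 -0.44]
[[0.016, 1.0, 0.001], [1.0, -0.016, -0.001], [-0.001, 0.001, -1.0]]
```

```bash
python3 -m creep '[[[0.006,0,0],[0,0,-0.8],0.05],[[0.012,0.001,0],[0,0,-1.6],0.05],[[0.018,0.001,0],[0,0,-2.4],0.05],[[0.024,0.001,0],[0,0,-3.2],0.05],[[0.03,0.002,0],[0,0,-4],0.05]]' | grep wrist_f; python3 -m creep '[[[0.006,0.001,0],[0,0,-1],0.05],[[0.012,0.002,0],[0,0,-2],0.05],[[0.018,0.003,0],[0,0,-3],0.05],[[0.024,0.004,0],[0,0,-4],0.05],[[0.03,0.005,0],[0,0,-5],0.05]]' | grep wrist_f; python3 tilt.py 90 .08; python3 st.py .505 .084 .018
```

```text
wrist_force: [0.2, -7.6, 6.2]
wrist_force: [0.5, -7.6, 6.3]
heel 0.4847 0.0827 yaw 9.7 theta 89.0 cost 0.139 ['scene', 'top']
16.27 pos [ 0.5028 -0.0348  0.0178] F [ 1.2 -1.   0.6] gap 0.0501 q [ 0.4   0.62 -0.6   2.04  0.57  0.65 -0.43]
[[-0.141, 0.99, -0.0], [0.99, 0.141, 0.001], [0.001, -0.0, -1.0]]
tool shift [ 1.173e-01  1.890e-02 -1.000e-04]
```

```bash
python3 -m creep '[[[0.007,0.001,0],[0,0,0],0.05],[[0.014,0.002,0],[0,0,0],0.05],[[0.021,0.003,0],[0,0,0],0.05],[[0.028,0.004,0],[0,0,0],0.05],[[0.035,0.006,0],[0,0,0],0.05]]' | grep wrist_f; python3 -m creep '[[[0.007,0.001,0],[0,0,0],0.05],[[0.014,0.002,0],[0,0,0],0.05],[[0.021,0.003,0],[0,0,0],0.05],[[0.028,0.005,0],[0,0,0],0.05],[[0.035,0.006,0],[0,0,0],0.05]]' | grep wrist_f; python3 tilt.py 90 .152; python3 st.py .505 .084 .018;  python3 - <<'E'
from h import *
S=camera("scene");T=camera("top")
A=cv2.resize(S[160:320,280:480],(400,320));B=cv2.resize(T[150:290,100:300],(400,280))
cv2.imwrite("pics/f.png",np.vstack([cv2.resize(A,(700,560))[:300*2][:,:,::-1]])[:560]); cv2.imwrite("pics/f.png",np.hstack([cv2.resize(S[170:310,290:430],(400,400)),cv2.resize(T[170:310,140:280],(400,400))])[:,:,::-1])
E
```

```text
wrist_force: [-0.7, -3.5, 0.3]
wrist_force: [0.8, -2.4, -1.2]
heel 0.4875 0.1557 yaw 9.8 theta 89.2 cost 0.1 ['scene', 'top']
17.3 pos [0.5052 0.0367 0.0181] F [ 0.2 -0.9 -0.9] gap 0.0499 q [ 0.26  0.62 -0.59  2.03  0.57  0.65 -0.57]
[[-0.142, 0.99, 0.001], [0.99, 0.142, 0.001], [0.001, 0.001, -1.0]]
tool shift [0.0469 0.0065 0.0001]
```

View pics/f.png

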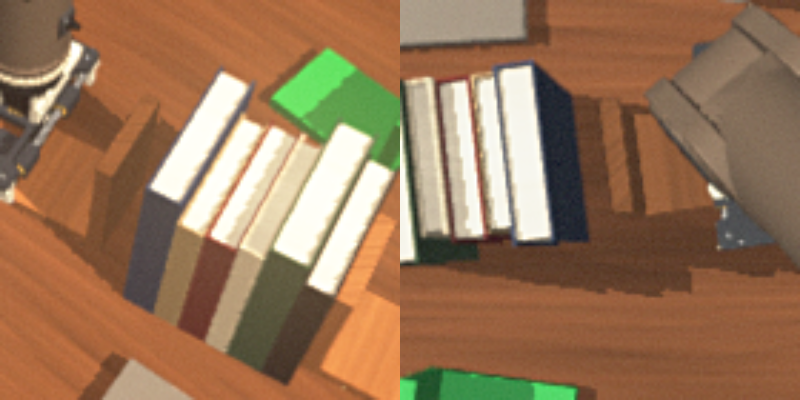

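The crops show the bookend standing, roughly parallel to the row's navy end (top: bookend at crop x≈620, cover bottom at ≈585), with about 45 mm to go.

```bash
python3 -m creep '[[[0.007,0.001,0],[0,0,0],0.05],[[0.014,0.002,0],[0,0,0],0.05],[[0.021,0.003,0],[0,0,0],0.05],[[0.027,0.004,0],[0,0,0],0.05],[[0.033,0.005,0],[0,0,0],0.05]]' | grep wrist_f; python3 -m creep '[[[0.002,0,0],[0,0,0],0.05],[[0.004,0,0],[0,0,0],0.05],[[0.005,0.001,0],[0,0,0],0.05],[[0.006,0.001,0],[0,0,0],0.05],[[0.007,0.001,0],[0,0,0],0.05]]' | grep wrist_f; python3 tilt.py 90 .196; python3 st.py .505 .084 .018
```

```text
wrist_force: [0.6, -2.0, -1.7]
wrist_force: [0.8, -3.8, 0.5]
heel 0.4876 0.1965 yaw 8.8 theta 89.5 cost 0.099 ['scene', 'top']
18.43 pos [0.5053 0.0761 0.0179] F [-0.8 -2.6  0.3] gap 0.0499 q [ 0.18  0.63 -0.59  2.02  0.56  0.66 -0.64]
[[-0.141, 0.99, -0.0], [0.99, 0.141, 0.0], [0.0, -0.0, -1.0]]
tool shift [ 0.0079  0.0008 -0.0001]
```

```bash

c(){ grep -A0 wrist_f; }
python3 -m creep '[[[0.001,0,0],[0,0,0],0.05],[[0.002,0,0],[0,0,0],0.05]]' | c
python3 -m creep '[[[0.001,0,0],[0,0,0],0.05],[[0.002,0,0],[0,0,0],0.05]]' | c
python3 -m creep '[[[0.0005,0,0],[0,0,0],0.05],[[0.001,0,0],[0,0,0],0.05]]' | c
python3 -m creep '[[[0.0005,0,0],[0,0,0],0.05],[[0.001,0,0],[0,0,0],0.05]]' | c
python3 tilt.py 90 .202; python3 st.py
```

```text
wrist_force: [0.4, -3.2, -1.4]
wrist_force: [0.3, -2.3, -1.0]
wrist_force: [0.2, -2.3, -0.7]
wrist_force: [1.4, -5.2, -0.7]
heel 0.4871 0.2085 yaw 8.7 theta 89.8 cost 0.117 ['scene', 'top']
19.3 pos [0.5046 0.0817 0.0179] F [ 1.4 -4.3 -1. ] gap 0.0499 q [ 0.17  0.63 -0.59  2.02  0.56  0.66 -0.65]
[[-0.141, 0.99, 0.0], [0.99, 0.141, -0.001], [-0.001, -0.0, -1.0]]
```

```bash

python3 -m creep '[[[0.0005,0,0],[0,0,0],0.05],[[0.0005,0,0],[0,0,0],0.05]]' | grep wrist_f
python3 -m creep '[[[0.0005,0,0],[0,0,0],0.05],[[0.0005,0,0],[0,0,0],0.05]]' | grep wrist_f
python3 - <<'E'
from h import *
S=camera("scene");T=camera("top")
cv2.imwrite("pics/g.png",np.hstack([cv2.resize(S[190:290,310:410],(400,500),interpolation=cv2.INTER_CUBIC),cv2.resize(T[180:270,170:260],(400,500),interpolation=cv2.INTER_CUBIC)])[:,:,::-1])
E
```

```text
wrist_force: [1.7, -6.8, -0.5]
wrist_force: [1.2, -8.1, -0.2]
```

View pics/g.png

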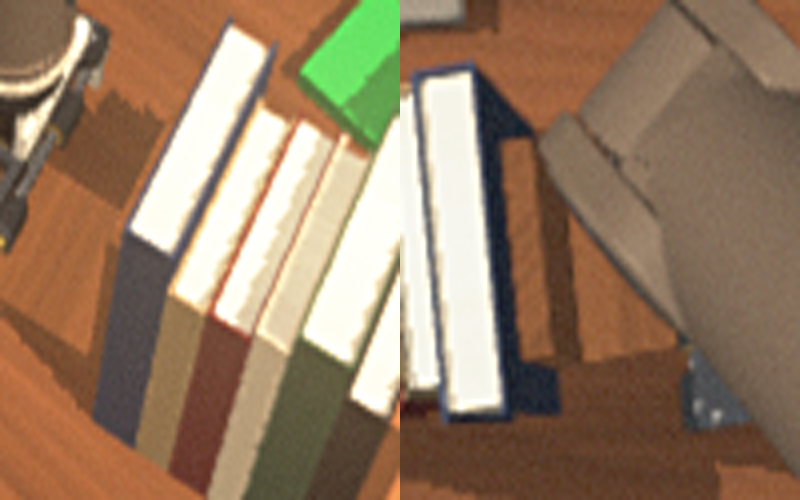

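The crops show the bookend's back against the navy cover, about centred (top crop: bookend rows 140–355, cover bottom about 130–410). The force is rising, so there is contact. One more small seating push.

```bash
python3 st.py|head -1
python3 -m creep '[[[0.0005,0,0],[0,0,0],0.05],[[0.0005,0,0],[0,0,0],0.05]]' | egrep "wrist_f|pos"
python3 -m creep '[[[0.0005,0,0],[0,0,0],0.05],[[0.0005,0,0],[0,0,0],0.05]]' | egrep "wrist_f|pos"
```

```text
19.73 pos [0.5045 0.0818 0.0179] F [ 1.3 -8.1  0.1] gap 0.0501 q [ 0.16  0.63 -0.59  2.02  0.56  0.66 -0.66]
position: [0.5045, 0.0818, 0.0179]
wrist_force: [1.3, -9.4, 0.1]
position: [0.5045, 0.0818, 0.018]
wrist_force: [1.5, -10.8, 1.3]
```

```bash
python3 -m creep '[[[-0.003,0,0],[0,0,0],0.05],[[-0.01,0,0],[0,0,0],0.05],[[-0.03,0,0],[0,0,0],0.05],[[-0.05,0,0],[0,0,0],0.05],[[-0.07,0,0],[0,0,0],0.05]]' | grep wrist_f
python3 -m creep '[[[-0.02,0,-0.03],[0,0,0],0.05],[[-0.04,0,-0.06],[0,0,0],0.05],[[-0.06,0,-0.09],[0,0,0],0.05],[[-0.08,0,-0.12],[0,0,0],0.05],[[-0.1,0,-0.15],[0,0,0],0.05]]' | grep wrist_f
python3 tilt.py 90 .204; python3 - <<'E'
from h import *
S=camera("scene");T=camera("top")
cv2.imwrite("pics/h.png",np.hstack([cv2.resize(S[190:290,310:410],(400,500),interpolation=cv2.INTER_CUBIC),cv2.resize(T[180:270,170:260],(400,500),interpolation=cv2.INTER_CUBIC)])[:,:,::-1])
E
```

```text
wrist_force: [-0.7, -0.7, -0.1]
wrist_force: [1.8, 0.5, -1.1]
heel 0.4876 0.2028 yaw 8.5 theta 90.3 cost 0.086 ['scene', 'top']
```

View pics/h.png

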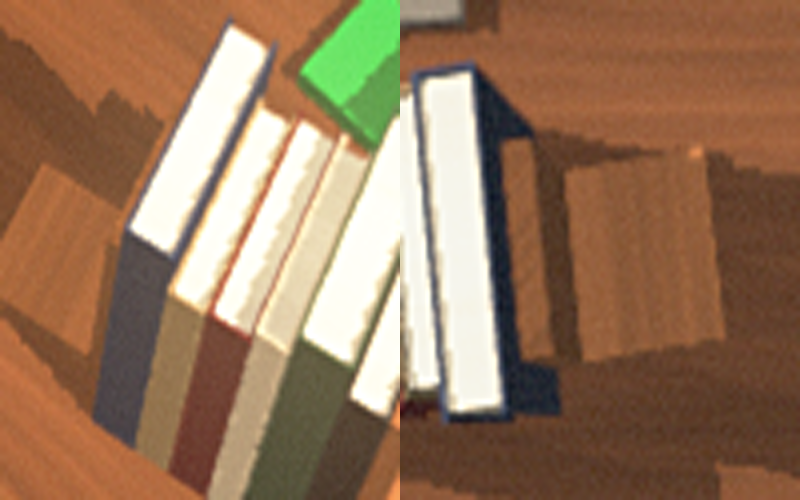

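The bookend stands flush and centred: heel at (0.488, 0.203), yaw 8.5°, against the row end at (0.488, 0.202), 8.2°. The row has not moved.

```bash
python3 -c "
from cell import *
print(job_done())"
```

```text
the job is handed in; nothing more can be done
None
```

I tipped the bookend up onto its foot, let it down under control, and slid it flush and centred against the end of the row. The row did not move in the pictures, the gripper stayed away from the mug, bottle and paperback, and the job is handed in at about 21 s.

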